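Brush the copper scrap off the busbar punch's bed

ROBOT

A 6-joint arm with a two-finger parallel gripper is mounted at the origin on the work surface. World frame = base frame: x ahead of the robot, y to its left, z up, the work surface at z = 0. Lengths are in m, angles in rad, forces in N, time in s.
With the tool pointing down it reaches from about 0.35 to 0.85 m from the base axis. Payload 8.1 kg.
Tool frame: the origin (TCP) lies at the very end of the fingers, on their centre line; the grasp point (between the pads) lies 19 mm behind it (robot.pinch_z is the distance from the TCP to the grasp point, in m); x points along the fingers, z is the direction in which the jaws open and shut, and the axes are right-handed (so a half turn about x gives the same grasp; the last joint's range is limited). The gripper opens to 93 mm and grips with 3 to 60 N. Pads are 15 mm wide; open, the fingers measure 128 mm over their backs; the gripper's body (75 mm by 188 mm) begins 65 mm behind the grasp point.
Start: joints at [1.185, 0.13, 1.488, -0, 1.523, -0.085], TCP at [0.178, 0.573, 0.219] pointing down, gripper open.
Joint ranges: [-2.96, 2.96], [-0.89, 2.26], [0.02, 2.5], [-1.34, 4.48], [0, 2.73], [-2.66, 2.66]. Speed limits (rad/s): [2.39, 2.39, 2.79, 3.14, 3.14, 3.14].

INTERFACE

Orientations are given as a rotation vector (axis times angle).
In Python, from plant import robot, optics, ticket gives the robot as it stands.
- The arm moves only by the tool jog_arm, never from a script. Its argument "targets" is a list of rows, each a list of 7 numbers: the shift along the tool's x, y, z in cm, then the turn, a rotation vector about the tool's x, y, z in degrees, then the closure, from 0 (fully open) to 1 (shut). In form: [[dx, dy, dz, ax, ay, az, grip], ...]. A call has 1 to 5 rows; each row is the pose to reach, as a shift and turn from the pose measured when the call began, along the tool's axes at that moment; what a row does not reach only later rows make up. A row lasts 1/8 s, in which the tool goes at most 62.5 mm and 10.7 degrees, less where a joint would pass 70% of its speed; a pose out of reach is approached as far as the arm can. A call with a gripper value outside its range is refused whole. The fingers move at their own pace and stop on an object; "squeeze" is the grip in N (left out, the last holds). Time passes only in rows, so rows that repeat a pose let the fingers close. It gives the time, the measured TCP pose, the force and the opening at its end, in the units of the state.
- robot.read_state(): the state, without advancing time (a new reading comes with each control period).
- optics.read_camera(name): name is "scene" or "top"; returns a dict with "frame" (384x512x3 uint8, red, green, blue), "vertical_fov" (degrees; the focal length in pixels is half the picture's height over the tangent of half this angle, whatever the lens; pixels are square), "cx", "cy" (the principal point, pixels), "R" (3x3) and "t" (3): a world point X has camera coordinates R X + t. Camera axes: x right, y down, z forward; pixel columns grow to the right and rows downward; lengths in m; the calibration is good to about 2 mm. A picture is of the moment at which its call begins. There is no depth.
- ticket.close_job(): hands the job in, once; it reports no verdict.
The state is a dict: "t": time; "q": joint angles; "dq": joint speeds; "joint_torque": joint torques, N m; "tool_pos": TCP position; "orientation": TCP orientation; "force": force on the tool from outside, world axes, zero at the start; "wrist_torque": the same for the moment, N m; "opening": finger opening in m.
Only numpy, scipy, OpenCV 4.12 (cv2) and the standard library are available. Lean on these libraries where they do the work, as an engineer would, in place of code of your own. Each camera call takes 0.05 s, during which the arm holds its last target.

TASK

Clear the busbar punch: pick up the bench brush by its handle and use it to sweep all four copper scraps from the bed under the head into the scrap tray in front, keeping fingers and arm off the scraps, the punch and its raised guard. Then stand the brush on its bristles, back on the rubber mat and wholly over it, and let go. Do not disturb the hand-held meter.

Things in the scene. Friction and masses are not known exactly. Their poses are not given: they have to be found in the camera images.
- punch: Two-column bench busbar punch, fixed; place and yaw vary. Origin on the bench under the bed's middle; -x is its open front (towards the robot), z up; all mm below in its axes. Bed: steel, x -90..+90, y -105..+105, top at z 70. Two columns 28 dia at x -18, y +-94; a cylinder 44 dia stands on the head at x -14, up to z 339
- head_edge (a point): Middle of the front lower edge of the punch's head, a bridge across the bed: x -40..+8, y -110..+110, underside z 200, top z 225 mm in punch axes; this point is (-40, 0, 200). Open below from front to rear; only the raised punch tip, 20 mm dia at x -12, hangs down to z 193
- guard_top (a point): Middle of the top edge of the clear guard, 210 mm wide, fixed on the head, leaning 15 degrees from vertical towards the robot: from (x -30, z 225) to (x -69, z 372) mm in punch axes. A gripper pointing straight down cannot follow the brush in under the head; one tilted about 27 degrees, fingers reaching forward, can
- bed_top (a point): Centre of the bed's top face, 70 mm above the bench; punch axes. Two side rails along x, 16 mm high, leave a channel 152 mm wide (y -76..+76) open to the front edge at x -90; a rear fence 16 mm high has its inner face at x +84. The scraps lie here, in a row across the bed under the head, centres at x -28..0, within 52 mm of the middle in y
- tray_floor (a point): Centre of the scrap tray's floor, 4 mm above the bench; punch axes. The aluminium tray is part of the punch, right against the bed's front face: inside 116 mm in x by 172 mm in y; walls 4 mm thick, up to 48 mm above the bench on three sides, the bed's front face closing the fourth
- brush_grip (a point): Centre of the brush's wooden handle, (-120, 0, +128) mm from brush_head; grip here. A bar 22 mm wide (brush y: grip across this), 20 thick, 64 long, leaning 27 degrees from vertical: its upper end points to (-0.454, 0, 0.891). Brush axes: z up when standing on its bristles, y along the wide head, -x on the handle's side. Mass about 0.15 kg
- brush_head (a point): Centre of the underside of the brush's bristles; brush axes. Stiff head: bristles 30 (x) by 120 (y) by 30 mm high, wooden back 36 by 124 mm from 30 to 44 mm up. A steel neck 10 mm dia runs from the head (x -8, z 45) to the handle's lower end (x -107, z 99). The brush stands by itself on its bristles
- mat: Flat black rubber mat, 120 (x) by 180 (y) by 4 mm, fixed on the bench left or right of the punch; origin at the centre of its underside. The brush stands on it at the start, handle roughly towards the robot
- slug_a: Copper scrap: round slug 25 mm dia, 12 mm high, lying flat on the bed. Origin at its centre
- slug_b: Copper scrap: a second slug, the same. Origin at its centre
- block: Copper scrap: block 28 (x) by 22 (y) by 14 mm (z). Origin at its centre
- strip: Copper scrap: bar end 50 (x) by 16 (y) by 12 mm (z), at the start roughly along the punch's x. Origin at its centre
- meter: Bystander: loose grey hand-held meter lying flat on the bench on the other side of the punch from the mat, 165 (x) by 82 (y) by 34 mm. Origin at the centre of its underside

How it is judged:
On the way, in this order (a step that is already met when the one before it is completed fails the run):
1. the brush is lifted at least 40 mm off the bench (height (world z) of brush_head above 0.04 m), for 0.1 s.
2. all four copper scraps lie in the scrap tray (x of slug_a in the frame of tray_floor between -0.062 and 0.062 m and y of slug_a in the frame of tray_floor between -0.088 and 0.088 m and z of each of slug_a, slug_b, block, strip in the frame of tray_floor below 0.046 m and x of slug_b in the frame of tray_floor between -0.062 and 0.062 m and y of slug_b in the frame of tray_floor between -0.088 and 0.088 m and x of block in the frame of tray_floor between -0.062 and 0.062 m and y of block in the frame of tray_floor between -0.088 and 0.088 m and x of strip in the frame of tray_floor between -0.062 and 0.062 m and y of strip in the frame of tray_floor between -0.088 and 0.088 m), for 0.2 s.
At the end, for the whole second after the job is handed in: All four copper scraps lie within the scrap tray, their centres below its rim, and the brush stands on its bristles (within 7 degrees of upright) on the rubber mat, its head over the mat (centre within 45 mm of the mat's centre along the mat's x and 32 mm along its y) (all of step 2 and x of brush_head in the frame of mat between -0.045 and 0.045 m and y of brush_head in the frame of mat between -0.032 and 0.032 m and angle between brush_head's own z axis and vertical below 0.12 rad and height (world z) of brush_head below 0.012 m); the robot touches nothing.
It fails at once if fingers or arm push a copper scrap (over 0.5 N) (contact force between any of the fingers, the arm and slug_a above 0.5 N or contact force between any of the fingers, the arm and slug_b above 0.5 N or contact force between any of the fingers, the arm and block above 0.5 N or contact force between any of the fingers, the arm and strip above 0.5 N).
It fails at once if fingers or arm bump the punch or its guard (over 5 N) (contact force between any of the fingers, the arm and punch above 5 N).
It fails at once if the meter is moved more than 20 mm (distance of meter from where it was at the start of the episode above 0.02 m).
It also fails if it takes over 62 s, if anything falls off the work surface, if the arm or the gripper's body presses on something with over 40 N, if the wrist force passes 120 N, or if a joint passes its speed limit or range.

## Working session

There is one attempt and no reset: what is moved stays moved. The work goes in short steps, Python scripts to look and compute and a tool call to move; the robot and the scene stay as the last step left them, time stands still between calls to the robot, and variables do not carry over. Pictures are saved under pics/ and viewed, and the job is handed in when it is done.

Besides the shell and the picture viewer there is one more tool, called after "Emit:" as name(argument=value, ...), one argument or row to a line, values as JSON. jog_arm: Moves the arm, as the interface text tells. Its arguments: {"type":"object","properties":{"targets":{"type":"array"},"squeeze":{"type":"number"}},"required":["targets"]}

```bash
ls; mkdir -p pics
python3 - <<'E'
from plant import robot, optics, ticket
import cv2
print(robot.read_state(), robot.pinch_z)
for n in("scene","top"):
    c=optics.read_camera(n)
    cv2.imwrite(f"pics/{n}0.png",c["frame"][:,:,::-1])
    print(n,c["vertical_fov"],c["cx"],c["cy"],c["R"],c["t"])
E
```

```text
pics
{'t': 0.0, 'q': array([ 1.18460242e+00,  1.31164517e-01,  1.48926721e+00, -3.24550367e-06,
        1.52297930e+00, -8.53620235e-02]), 'dq': array([ 9.34575902e-04,  1.97216527e-04,  2.13866747e-03, -5.23699627e-04,
       -8.45185186e-05, -1.76683662e-03]), 'joint_torque': array([ 9.73229871e-04, -5.59833598e+01, -4.91773081e+01,  7.66668445e-02,
        3.50260839e-02, -1.80628376e-04]), 'tool_pos': array([0.17753541, 0.57254691, 0.21759206]), 'orientation': array([-0.98580678,  1.33821761,  0.98422484]), 'force': array([ 0.00716972, -0.10145704,  0.48925677]), 'wrist_torque': array([0.00669635, 0.0128777 , 0.00216311]), 'opening': 0.09279817968232258} 0.0188
scene 52.43435956507582 250.49069707132975 197.0929492325249 [[ 0.68253068  0.73069269  0.01549368]
 [ 0.42473094 -0.37930535 -0.82202863]
 [-0.59477348  0.56764041 -0.56923534]] [-0.42257706 -0.05419367  1.38931153]
top 49.099826393974766 246.7710331605536 193.88224076945443 [[-0.02411055 -0.99963602  0.01210386]
 [-0.99771618  0.02329657 -0.06340111]
 [ 0.06309605 -0.01360485 -0.99791472]] [0.01121473 0.61391016 1.29988108]
```

View pics/scene0.png

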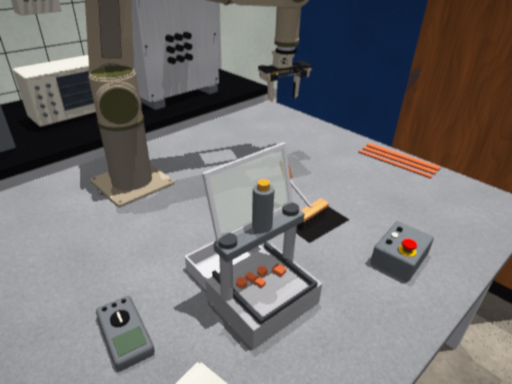

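View pics/top0.png

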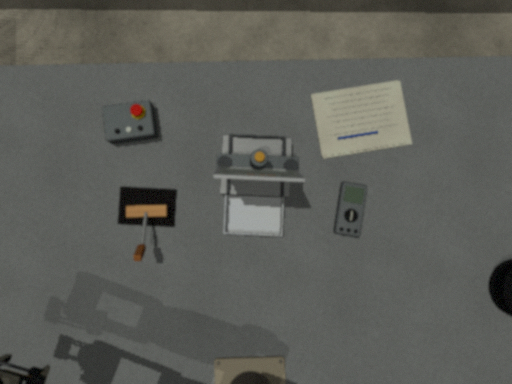

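The scene view is from behind the punch, with four scraps at about (240-280, 268-283). In the top view the mat with the brush is at (147,207), the tray at (255,215) and the meter at (350,209). I'll enlarge the images for measurement.

```bash
cat > h.py <<'E'
import numpy as np, cv2
from plant import robot, optics
from scipy.spatial.transform import Rotation as Rn
def cam(n):
    c=optics.read_camera(n); c["f"]=192/np.tan(np.radians(c["vertical_fov"]/2)); return c
def ray(c,u,v,z):
    d=c["R"].T@np.array([(u-c["cx"])/c["f"],(v-c["cy"])/c["f"],1]); o=-c["R"].T@c["t"]
    return o+d*(z-o[2])/d[2]
def proj(c,X):
    p=c["R"]@np.asarray(X)+c["t"]; return c["f"]*p[:2]/p[2]+[c["cx"],c["cy"]]
def crop(c,x0,y0,w,h,s,name):
    cv2.imwrite(f"pics/{name}.png",cv2.resize(c["frame"][y0:y0+h,x0:x0+w,::-1],None,fx=s,fy=s,interpolation=cv2.INTER_CUBIC))
E
python3 - <<'E'
from h import *
c=cam("top"); crop(c,200,125,120,120,5,"t1"); crop(c,100,170,100,100,6,"t2")
c=cam("scene"); crop(c,180,170,150,150,4,"s1")
hsv=cv2.cvtColor(c["frame"],cv2.COLOR_RGB2HSV)
E
```

```text
(no output)
```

View pics/t1.png

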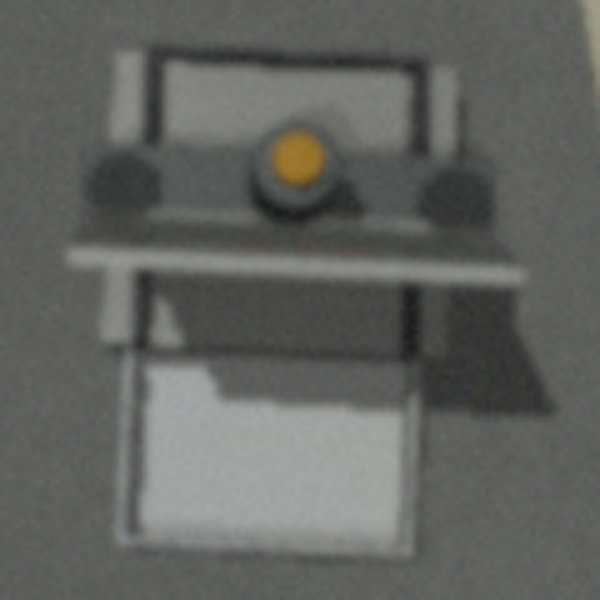

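View pics/t2.png

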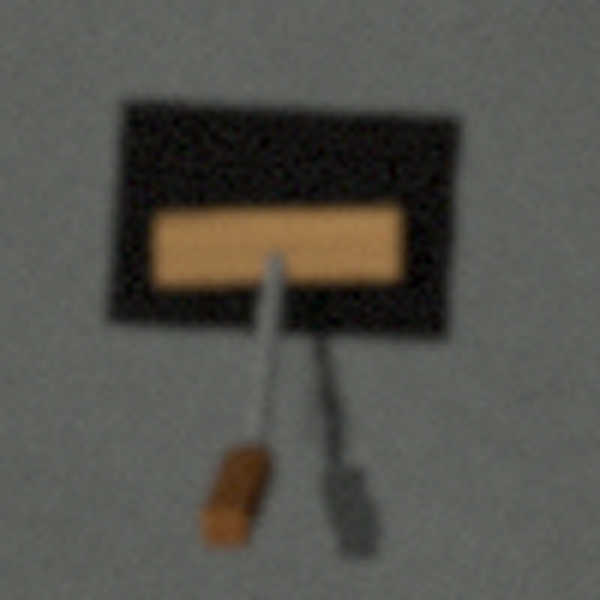

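View pics/s1.png

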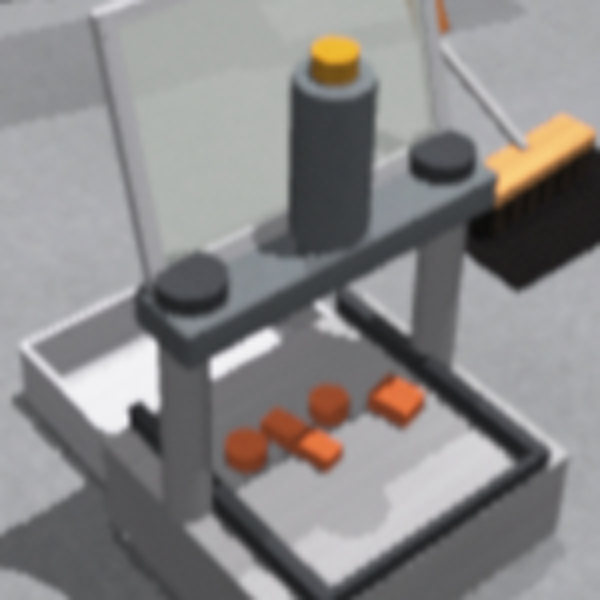

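```bash
cat > m.py <<'E'
from h import *
T=cam("top"); S=cam("scene")
def tp(c,x,y,x0,y0,s): return ((x+.5)/s-.5+x0,(y+.5)/s-.5+y0)
def fit(model,world):
    m=np.array(model)[:,:2];w=np.array(world)[:,:2]
    mc,wc=m.mean(0),w.mean(0);a=m-mc;b=w-wc
    th=np.arctan2((a[:,0]*b[:,1]-a[:,1]*b[:,0]).sum(),(a*b).sum())
    R=np.array([[np.cos(th),-np.sin(th)],[np.sin(th),np.cos(th)]]);t=wc-R@mc
    return th,t,np.round((w-(m@R.T+t))*1000,1)
# punch points: (model x,y,z) mm, crop pix
P=[((-210,90,48),(118,548)),((-210,-90,48),(413,553)),((90,105,70),(116,50)),((90,-105,70),(459,66)),((-90,105,70),(102,346)),
((-69,105,372),(67,256)),((-69,-105,372),(527,273))]
m=[np.array(a)/1000 for a,_ in P]; w=[ray(T,*tp(T,*b,200,125,5),a[2]/1000) for a,b in P]
m.append(np.array((.09,.105,.07))); w.append(ray(S,*tp(S,567,458,180,170,4),.07))
th,t,r=fit(m,w);print("punch",np.degrees(th),t,r.tolist())
M=[((60,90),(122,102)),((60,-90),(461,118)),((-60,90),(107,321)),((-60,-90),(446,338))]
m=[np.array((*a,4))/1000 for a,_ in M]; w=[ray(T,*tp(T,*b,100,170,6),.004) for a,b in M]
print("mat",*(lambda f:(np.degrees(f[0]),f[1],f[2].tolist()))(fit(m,w)))
B=[((18,62),(152,211)),((18,-62),(403,206)),((-18,62),(152,288)),((-18,-62),(403,281))]
m=[np.array((*a,48))/1000 for a,_ in B]; w=[ray(T,*tp(T,*b,100,170,6),.048) for a,b in B]
tb,tB,r=fit(m,w);print("brush",np.degrees(tb),tB,r.tolist())
# handle top: centre of upper end
g=np.array([-120,128])+32*np.array([-.454,.891]); print("handle top end model",g)
e=ray(T,*tp(T,227,528,100,170,6),(g[1]+4)/1000); print("handle end world",e, "pred",tB+np.array([np.cos(tb),np.sin(tb)])*g[0]/1000)
for u,v in((246,453),(286,430),(322,450),(328,407),(398,402)):
    X=ray(S,*tp(S,u,v,180,170,4),.078)[:2]; c,s=np.cos(th),np.sin(th)
    print("scrap punch mm",np.round(np.array([[c,s],[-s,c]])@(X-t)*1000))
E
python3 m.py
```

```text
punch -3.969577172537411 [ 0.69684355 -0.03323825] [[-2.9, 0.8], [2.1, 0.4], [-0.7, 0.6], [-0.5, 1.4], [-1.4, 0.3], [-0.1, 1.9], [1.8, -0.5], [1.6, -4.9]]
mat -4.232528389390457 [0.58347944 0.31282912] [[-2.4, -0.6], [-1.8, 0.5], [2.1, -1.0], [2.1, 1.1]]
brush -0.03460736625828208 [0.56806451 0.30642009] [[1.5, 1.6], [1.1, -1.9], [-1.6, 1.8], [-1.0, -1.5]]
handle top end model [-134.528  156.512]
handle end world [0.4355858  0.30534143 0.160512  ] pred [0.43353653 0.30650135]
scrap punch mm [-21. -49.]
scrap punch mm [-21. -20.]
scrap punch mm [  4. -13.]
scrap punch mm [-20.  12.]
scrap punch mm [ 3. 47.]
```

```bash
cat >> h.py <<'E'
PT=np.array([.6968,-.0332]); PTH=np.radians(-4.0)
MT=np.array([.5835,.3128]); MTH=np.radians(-4.2)
def rot2(a): return np.array([[np.cos(a),-np.sin(a)],[np.sin(a),np.cos(a)]])
def state():
    s=robot.read_state(); R=Rn.from_rotvec(s["orientation"]).as_matrix(); return s,s["tool_pos"],R
def tooltarget(yaw,tilt=27.):
    t=np.radians(tilt); Z=Rn.from_euler("z",yaw).as_matrix()
    x=Z@[np.sin(t),0,-np.cos(t)]; z=Z@[0,1,0]; return np.column_stack([x,np.cross(z,x),z])
def move(grasp,yaw,tilt=27.,back=0.):
    s,p,R=state(); G=tooltarget(yaw,tilt)
    cands=[G,G@np.diag([1,-1,-1])]
    G=min(cands,key=lambda g:np.linalg.norm(Rn.from_matrix(R.T@g).as_rotvec()))
    tcp=np.asarray(grasp)+G[:,0]*(robot.pinch_z-back)
    print("shift cm",np.round(R.T@(tcp-p)*100,2),"turn",np.round(np.degrees(Rn.from_matrix(R.T@G).as_rotvec()),2),"| tcp",np.round(p,4),"->",np.round(tcp,4))
def fromhead(h,yaw,z):  # head underside xy,z -> grip centre
    return np.array([*(np.asarray(h)+rot2(yaw)@[-.12,0]),z+.128])
def onpunch(x,y,z): return fromhead(PT+rot2(PTH)@[x/1000,y/1000],PTH,z/1000)
E
python3 - <<'E'
from h import *
s,p,R=state();print(R)
move([.449,.306,.132],np.radians(.2),back=.12)
move([.449,.306,.132],np.radians(.2))
print(onpunch(48,0,90))
E
```

```text
[[-2.25701842e-04 -9.55096054e-01  2.96296267e-01]
 [-5.99463009e-04  2.96296350e-01  9.55095866e-01]
 [-9.99999795e-01  3.79482443e-05 -6.39419386e-04]]
shift cm [ -0.38 -29.44 -18.83] turn [-17.1   -4.14 -26.8 ] | tcp [0.1777 0.5729 0.2183] -> [0.4031 0.3058 0.2222]
shift cm [ 10.31 -34.64 -17.19] turn [-17.1   -4.14 -26.8 ] | tcp [0.1777 0.5729 0.2183] -> [0.4575 0.306  0.1152]
[ 0.62497539 -0.02817753  0.218     ]
```

Emit:
jog_arm(
  targets=[
    [-0.4,-29.4,-18.8,-17.1,-4.1,-26.8,0],
    [-0.4,-29.4,-18.8,-17.1,-4.1,-26.8,0],
    [-0.4,-29.4,-18.8,-17.1,-4.1,-26.8,0],
    [-0.4,-29.4,-18.8,-17.1,-4.1,-26.8,0],
    [-0.4,-29.4,-18.8,-17.1,-4.1,-26.8,0],
  ],
  squeeze=30,
)

```text
t: 0.92
tool_pos: [0.3792, 0.3332, 0.2218]
orientation: [-1.4, 0.852, 0.859]
force: [1.7, 0.1, 0.9]
opening: 0.0932
```

Run:
```python
from h import *
move([.449,.306,.132],np.radians(.2),back=.12)
```

```text
shift cm [ 1.05 -2.12 -2.75] turn [0.15 0.03 0.03] | tcp [0.3792 0.3332 0.2218] -> [0.4031 0.3058 0.2222]
```

Emit:
jog_arm(
  targets=[
    [1.05,-2.1,-2.75,0,0,0,0],
    [1.05,-2.1,-2.75,0,0,0,0],
    [1.05,-2.1,-2.75,0,0,0,0],
    [1.05,-2.1,-2.75,0,0,0,0],
  ],
)

```text
t: 1.42
tool_pos: [0.4022, 0.3068, 0.2219]
orientation: [-1.401, 0.851, 0.861]
force: [-0.1, 0.0, -0.4]
opening: 0.0932
```

Run:
```python
from h import *
move([.449,.306,.132],np.radians(.2),back=.0)
c=cam("top"); crop(c,100,170,100,130,5,"t3")
c=cam("scene"); crop(c,230,40,150,200,3,"s3")
```

```text
shift cm [12.01 -0.09 -0.11] turn [0.22 0.07 0.01] | tcp [0.4022 0.3068 0.2219] -> [0.4575 0.306  0.1152]
```

View pics/t3.png

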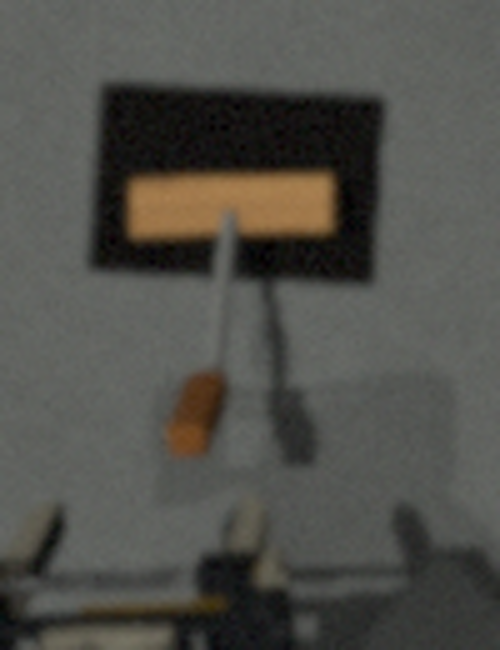

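View pics/s3.png

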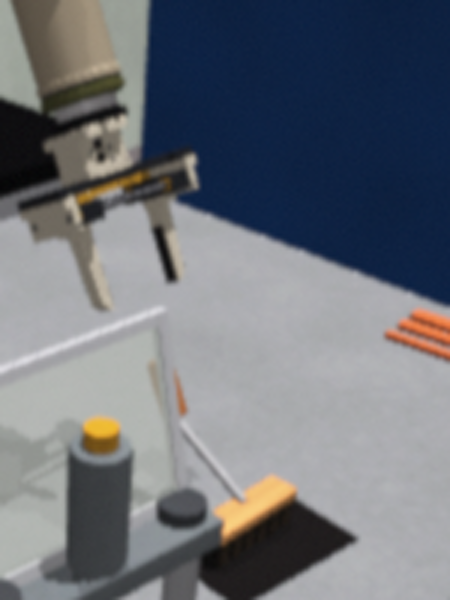

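Run:
```python
from h import *
s,p,R=state();c=cam("top")
for d in(-.0465,0,.0465):
    u=proj(c,p+R[:,2]*d); print((u-[100,170])*5+2)
e=np.array([.449-.0145,.306,.160]); print((proj(c,e)-[100,170])*5+2)
```

```text
[246.96185191 511.5177559 ]
[157.87541663 514.49939293]
[ 68.68981571 517.48434893]
[188.13392786 441.84125316]
```

The projected tips match the picture (fingers near x 60 and 247 of the crop), and so does the handle end (188,442). Next I descend along the handle and close.

Emit:
jog_arm(
  targets=[
    [5,-0.1,-0.1,0.2,0,0,0],
    [9,-0.1,-0.1,0.2,0,0,0],
    [12,-0.1,-0.1,0.2,0,0,0],
    [12,-0.1,-0.1,0.2,0,0,0],
    [12,-0.1,-0.1,0.2,0,0,0],
  ],
)

```text
t: 2.2
tool_pos: [0.4577, 0.3066, 0.1165]
orientation: [-1.398, 0.851, 0.859]
force: [-0.4, 0.3, 0.1]
opening: 0.0932
```

Run:
```python
from h import *
move([.449,.306,.132],np.radians(.2),back=.0)
c=cam("scene"); crop(c,230,100,120,140,4,"s4")
```

```text
shift cm [ 0.1   0.07 -0.06] turn [0.05 0.09 0.04] | tcp [0.4577 0.3066 0.1165] -> [0.4575 0.306  0.1152]
```

View pics/s4.png

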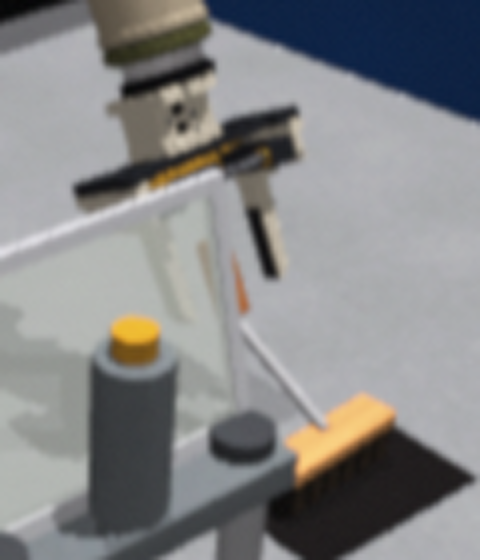

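The fingers straddle the handle, which sits between the guard and the right finger at about (240,285). I close now.

Emit:
jog_arm(
  targets=[
    [0,0,0,0,0,0,0.5],
    [0,0,0,0,0,0,0.8],
    [0,0,0,0,0,0,0.9],
    [0,0,0,0,0,0,1],
    [0,0,0,0,0,0,1],
  ],
  squeeze=40,
)

```text
t: 2.88
tool_pos: [0.4579, 0.3068, 0.1171]
orientation: [-1.398, 0.85, 0.859]
force: [-0.9, 0.1, 0.1]
opening: 0.0475
```

Emit:
jog_arm(
  targets=[
    [0,0,0,0,0,0,1],
    [0,0,0,0,0,0,1],
    [0,0,0,0,0,0,1],
  ],
)

```text
t: 3.25
tool_pos: [0.4579, 0.3067, 0.117]
orientation: [-1.398, 0.85, 0.859]
force: [-0.1, -1.0, -1.2]
opening: 0.0219
```

Run:
```python
from h import *
s,p,R=state(); print(s["opening"],p,np.degrees(np.arctan2(R[1,0],R[0,0])),np.degrees(np.arcsin(np.hypot(R[0,0],R[1,0]))))
c=cam("top"); crop(c,100,170,100,100,6,"t5")
move(p+R[:,0]*-robot.pinch_z+[0,0,.12],np.radians(.2))
```

```text
0.021945603186304938 [0.45789383 0.30673824 0.11700298] 0.46658633806899974 27.089256657367958
shift cm [-10.69  -5.46   0.02] turn [0.05 0.12 0.09] | tcp [0.4579 0.3067 0.117 ] -> [0.4579 0.3067 0.237 ]
```

View pics/t5.png

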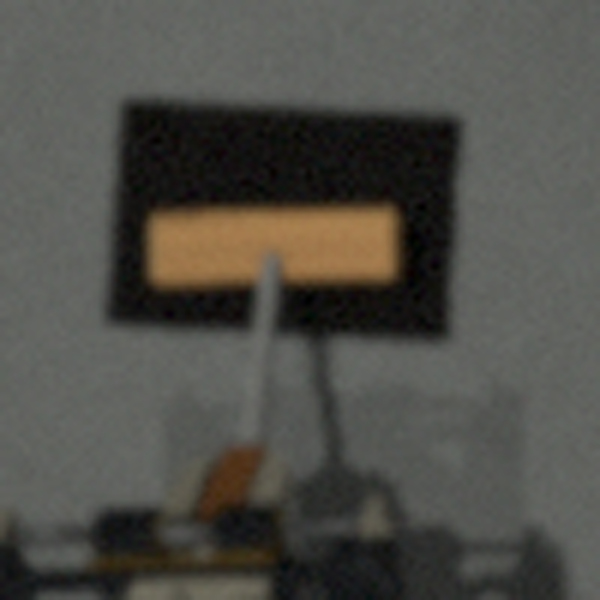

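Emit:
jog_arm(
  targets=[
    [-2,-1,0,0,0,0,1],
    [-5,-2.5,0,0,0,0,1],
    [-8,-4,0,0,0,0,1],
    [-10.7,-5.5,0,0,0,0,1],
    [-10.7,-5.5,0,0,0,0,1],
  ],
)

```text
t: 3.92
tool_pos: [0.4593, 0.3075, 0.2402]
orientation: [-1.396, 0.846, 0.857]
force: [-0.3, 0.7, -2.6]
opening: 0.0221
```

```bash
sed -i 's/\[-.12,0\]),z+.128/[-.119,0]),z+.130/' h.py
python3 - <<'E'
from h import *
s,p,R=state(); print(s["opening"],p,s["force"])
c=cam("top"); crop(c,80,130,120,130,5,"t6")
c=cam("scene"); crop(c,230,50,150,150,4,"s6")
for x in(-260,-200,-150,-100,-50,0,48): print(x,onpunch(x,0,90)); 
move(onpunch(-150,0,150),PTH)
E
```

```text
0.02205417298018236 [0.45926429 0.30753237 0.24018891] [-0.25359119  0.65768958 -2.57176205]
-260 [ 0.31872322 -0.0067623   0.22      ]
-200 [ 0.37857707 -0.01094768  0.22      ]
-150 [ 0.42845527 -0.01443551  0.22      ]
-100 [ 0.47833347 -0.01792333  0.22      ]
-50 [ 0.52821168 -0.02141116  0.22      ]
0 [ 0.57808988 -0.02489898  0.22      ]
48 [ 0.62597295 -0.02824729  0.22      ]
shift cm [ -3.48   0.72 -32.12] turn [3.8  1.99 0.01] | tcp [0.4576 0.3063 0.2358] -> [ 0.437  -0.015   0.2632]
```

View pics/t6.png

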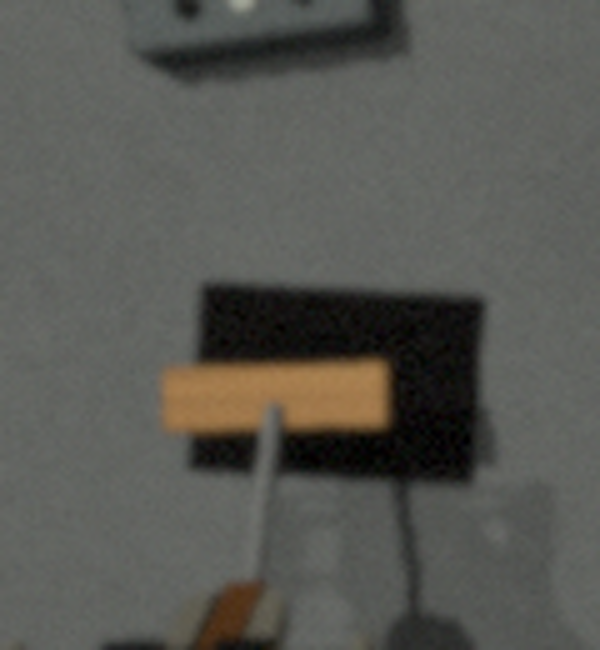

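View pics/s6.png

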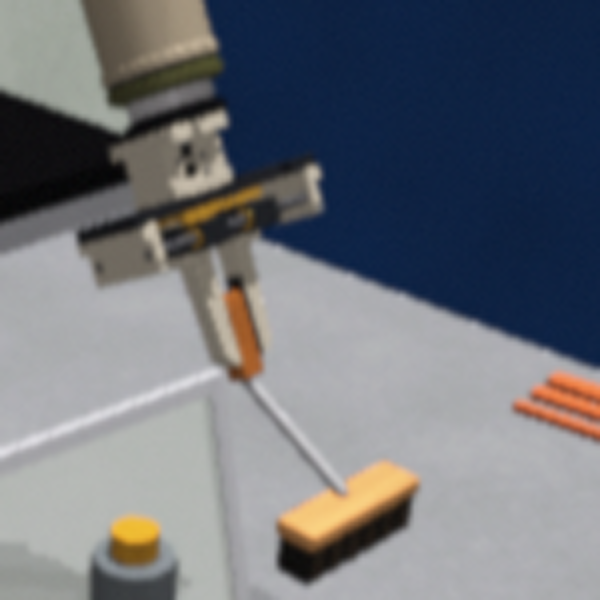

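The brush is lifted with its head at about (275,397) in the top crop. I check whether it pitched in the grip.

```bash
cat >> h.py <<'E'
def heads():
    s,p,R=state(); g=p-R[:,0]*robot.pinch_z
    yaw=np.arctan2(R[1,0],R[0,0])
    c=cam("top"); 
    from itertools import product
    pred=g+np.array([*(rot2(yaw)@[.119,0]),-.130+.044])
    h=cv2.cvtColor(c["frame"],cv2.COLOR_RGB2HSV)
    m=cv2.inRange(h,(8,70,110),(25,255,255)); n,l,st,ce=cv2.connectedComponentsWithStats(m)
    u=proj(c,pred); i=min((k for k in range(1,n) if st[k,4]>150),key=lambda k:np.hypot(*(ce[k]-u)),default=None)
    if i is None: return print("none")
    r=cv2.minAreaRect(cv2.findContours((l==i).astype(np.uint8),0,2)[0][0])
    X=ray(c,*r[0],pred[2]); 
    bx=cv2.boxPoints(r); W=[ray(c,*b,pred[2]) for b in bx]
    e=max(((W[k]-W[k-1]) for k in range(4)),key=np.linalg.norm); a=np.degrees(np.arctan2(e[0],-e[1])); a=(a+90)%180-90
    print("top: head meas-pred mm",np.round((X-pred)*1000,1),"yaw meas",round(a,1),"tool yaw",round(np.degrees(yaw),1),"tilt",round(np.degrees(np.arcsin(np.hypot(R[0,0],R[1,0]))),2),"size",r[1], "pred",pred)
    return c
E
python3 - <<'E'
from h import *
heads()
# scene: wood box corners seen, crop s6: bottom of bristles front corners
S=cam("scene");s,p,R=state(); g=p-R[:,0]*robot.pinch_z
for d in((18,62,44),(18,-62,44),(-18,62,44),(-18,-62,44),(15,60,0),(15,-60,0),(-15,-60,0)):
    X=g+np.array([.119,0,-.130])+np.array(d)/1000
    print(d,np.round((proj(S,X)-[230,50])*4+1.5))
E
```

```text
top: head meas-pred mm [ 0.4  2.5 -0. ] yaw meas 0.6 tool yaw 0.4 tilt 27.01 size (12.440882682800293, 44.35295104980469) pred [0.56810037 0.30703497 0.16652461]
(18, 62, 44) [419. 481.]
(18, -62, 44) [310. 541.]
(-18, 62, 44) [380. 463.]
(-18, -62, 44) [271. 521.]
(15, 60, 0) [406. 530.]
(15, -60, 0) [303. 590.]
(-15, -60, 0) [271. 573.]
```

Emit:
jog_arm(
  targets=[
    [-2.5,0.7,-5,0,0,0,1],
    [-3.5,0.7,-11,2,1,0,1],
    [-3.5,0.7,-17,3.8,2,0,1],
    [-3.5,0.7,-23,3.8,2,0,1],
    [-3.5,0.7,-28,3.8,2,0,1],
  ],
  squeeze=55,
)

```text
t: 4.75
tool_pos: [0.4382, 0.0245, 0.2607]
orientation: [-1.358, 0.905, 0.806]
force: [-2.2, 1.7, 4.2]
opening: 0.0219
```

Run:
```python
from h import *
move(onpunch(-150,-1,120),PTH)
```

```text
shift cm [ 2.54  1.1  -4.04] turn [ 0.06 -0.14 -0.36] | tcp [0.4382 0.0245 0.2607] -> [ 0.4369 -0.016   0.2332]
```

Emit:
jog_arm(
  targets=[
    [1.5,0.6,-3,0,0,0,1],
    [2.5,1.1,-4.2,0,-0.1,-0.3,1],
    [2.5,1.1,-4.2,0,-0.1,-0.3,1],
    [2.5,1.1,-4.2,0,-0.1,-0.3,1],
  ],
)

```text
t: 5.25
tool_pos: [0.4424, -0.0173, 0.2334]
orientation: [-1.357, 0.905, 0.808]
force: [0.5, -0.0, -1.9]
opening: 0.0218
```

Run:
```python
from h import *
c=heads(); crop(c,200,125,120,160,4,"t7")
c=cam("scene"); crop(c,180,100,150,180,3,"s7")
for x in(-150,-100,-50,0,48): move(onpunch(x,-3,91),PTH)
```

```text
top: head meas-pred mm [-0.7  0.7 -0. ] yaw meas -4.1 tool yaw -4.1 tilt 26.57 size (43.52211380004883, 13.508502006530762) pred [ 0.55273821 -0.02518121  0.16421262]
shift cm [ 2.41  1.87 -0.15] turn [ 0.13 -0.03 -0.35] | tcp [ 0.4428 -0.0169  0.2342] -> [ 0.4368 -0.018   0.2042]
shift cm [ 4.65 -2.6  -0.15] turn [ 0.13 -0.03 -0.35] | tcp [ 0.4428 -0.0169  0.2342] -> [ 0.4866 -0.0215  0.2042]
shift cm [ 6.9  -7.06 -0.16] turn [ 0.13 -0.03 -0.35] | tcp [ 0.4428 -0.0169  0.2342] -> [ 0.5365 -0.025   0.2042]
shift cm [  9.14 -11.53  -0.17] turn [ 0.13 -0.03 -0.35] | tcp [ 0.4428 -0.0169  0.2342] -> [ 0.5864 -0.0285  0.2042]
shift cm [ 11.29 -15.82  -0.18] turn [ 0.13 -0.03 -0.35] | tcp [ 0.4428 -0.0169  0.2342] -> [ 0.6343 -0.0318  0.2042]
```

View pics/t7.png

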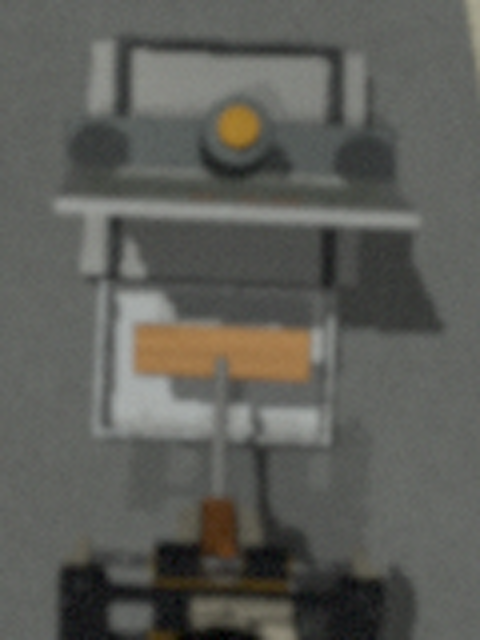

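View pics/s7.png

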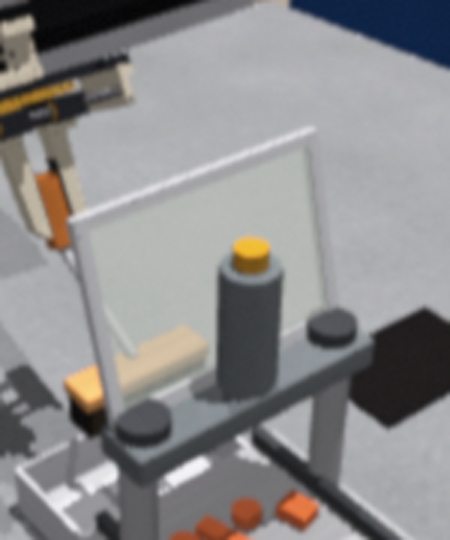

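Emit:
jog_arm(
  targets=[
    [1.2,0.9,-0.1,0.1,0,-0.3,1],
    [2.8,1.0,-0.1,0.1,0,-0.3,1],
    [4.6,-2.6,-0.15,0.1,0,-0.3,1],
    [4.6,-2.6,-0.15,0.1,0,-0.3,1],
    [4.6,-2.6,-0.15,0.1,0,-0.3,1],
  ],
)

```text
t: 5.98
tool_pos: [0.4857, -0.0211, 0.2033]
orientation: [-1.358, 0.901, 0.805]
force: [1.1, 0.5, -1.8]
opening: 0.0218
```

Run:
```python
from h import *
for x in(-75,-50,-25,0): move(onpunch(x,-3,93),PTH)
```

```text
shift cm [ 0.91 -2.45 -0.04] turn [ 0.05  0.   -0.19] | tcp [ 0.4857 -0.0211  0.2033] -> [ 0.5116 -0.0233  0.2062]
shift cm [ 2.04 -4.68 -0.04] turn [ 0.05  0.   -0.19] | tcp [ 0.4857 -0.0211  0.2033] -> [ 0.5365 -0.025   0.2062]
shift cm [ 3.16 -6.91 -0.04] turn [ 0.05  0.   -0.19] | tcp [ 0.4857 -0.0211  0.2033] -> [ 0.5615 -0.0267  0.2062]
shift cm [ 4.29 -9.14 -0.04] turn [ 0.05  0.   -0.19] | tcp [ 0.4857 -0.0211  0.2033] -> [ 0.5864 -0.0285  0.2062]
```

Emit:
jog_arm(
  targets=[
    [0.9,-2.45,0,0,0,-0.2,1],
    [2.0,-4.7,0,0,0,-0.2,1],
    [3.15,-6.9,0,0,0,-0.2,1],
    [4.3,-9.15,0,0,0,-0.2,1],
    [4.3,-9.15,0,0,0,-0.2,1],
  ],
)

```text
t: 6.6
tool_pos: [0.587, -0.0281, 0.207]
orientation: [-1.36, 0.898, 0.802]
force: [-0.1, 0.1, -2.1]
opening: 0.0217
```

Run:
```python
from h import *
for x in(10,20,30,40,48): move(onpunch(x,-3,93),PTH)
print(robot.read_state()["force"])
c=cam("scene"); crop(c,180,100,150,180,3,"s8")
c=cam("top"); crop(c,200,125,120,160,4,"t8")
```

```text
shift cm [ 0.49 -0.81 -0.05] turn [ 0.06 -0.    0.07] | tcp [ 0.587  -0.0281  0.207 ] -> [ 0.5964 -0.0292  0.2062]
shift cm [ 0.95 -1.7  -0.05] turn [ 0.06 -0.    0.07] | tcp [ 0.587  -0.0281  0.207 ] -> [ 0.6063 -0.0299  0.2062]
shift cm [ 1.4  -2.59 -0.05] turn [ 0.06 -0.    0.07] | tcp [ 0.587  -0.0281  0.207 ] -> [ 0.6163 -0.0306  0.2062]
shift cm [ 1.86 -3.48 -0.05] turn [ 0.06 -0.    0.07] | tcp [ 0.587  -0.0281  0.207 ] -> [ 0.6263 -0.0313  0.2062]
shift cm [ 2.22 -4.19 -0.05] turn [ 0.06 -0.    0.07] | tcp [ 0.587  -0.0281  0.207 ] -> [ 0.6343 -0.0318  0.2062]
[-0.06315517  0.07331404 -2.09063296]
```

View pics/s8.png

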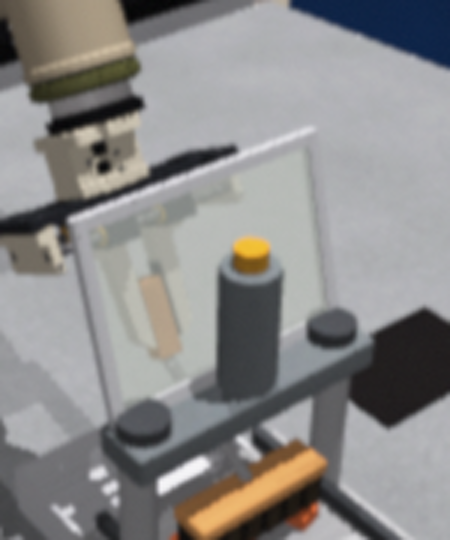

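View pics/t8.png

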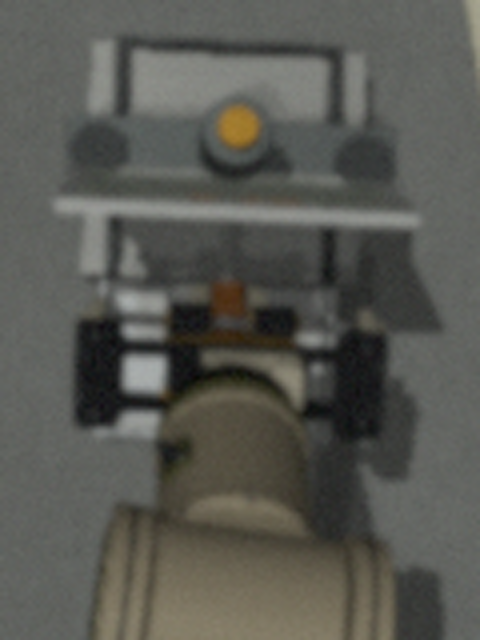

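The brush hangs over the scraps under the head with nothing touching. I continue rearwards.

Emit:
jog_arm(
  targets=[
    [0.5,-0.8,-0.05,0,0,0,1],
    [0.95,-1.7,-0.05,0,0,0,1],
    [1.4,-2.6,-0.05,0,0,0,1],
    [1.85,-3.5,-0.05,0,0,0,1],
    [2.2,-4.2,-0.05,0,0,0,1],
  ],
)

```text
t: 7.32
tool_pos: [0.6338, -0.0318, 0.2059]
orientation: [-1.359, 0.899, 0.803]
force: [-0.2, 0.0, -2.3]
opening: 0.0217
```

Run:
```python
from h import *
print(robot.read_state()["force"])
c=cam("scene"); crop(c,180,100,150,200,4,"s9"); 
crop(c,210,220,120,100,6,"s9b")
for z in (93,73,71): move(onpunch(48,-3,z),PTH)
```

```text
[-0.2486629   0.02805564 -2.30874326]
shift cm [-0.02 -0.   -0.  ] turn [0.06 0.   0.03] | tcp [ 0.6344 -0.0318  0.206 ] -> [ 0.6343 -0.0318  0.2062]
shift cm [ 1.76  0.91 -0.  ] turn [0.06 0.   0.03] | tcp [ 0.6344 -0.0318  0.206 ] -> [ 0.6343 -0.0318  0.1862]
shift cm [ 1.94  1.   -0.  ] turn [0.06 0.   0.03] | tcp [ 0.6344 -0.0318  0.206 ] -> [ 0.6343 -0.0318  0.1842]
```

View pics/s9b.png

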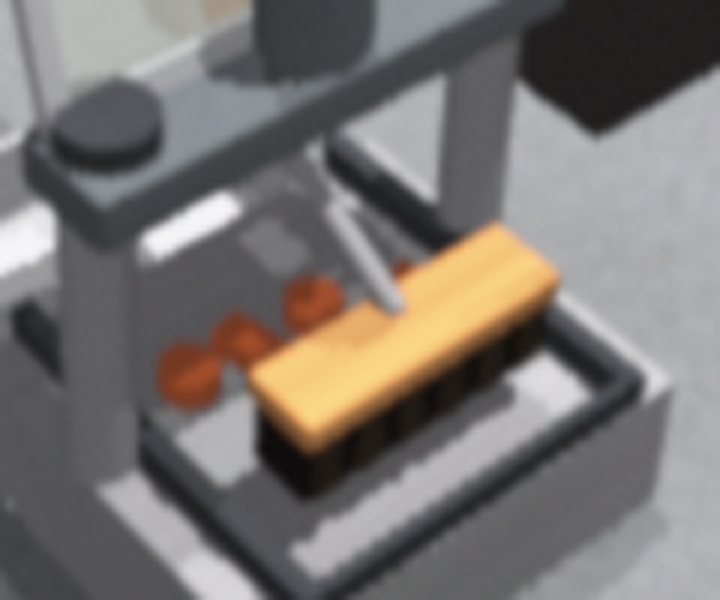

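View pics/s9.png

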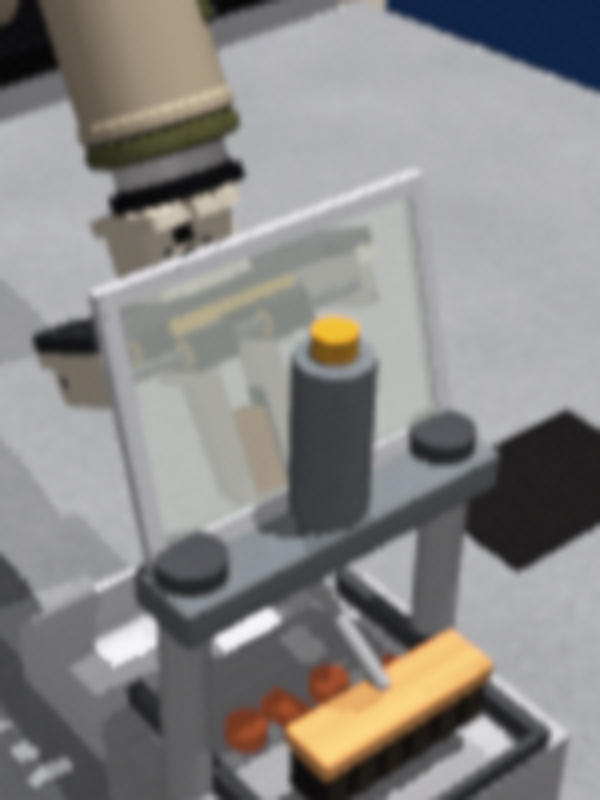

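Run:
```python
from h import *
S=cam("scene")
def pp(x,y,z):
    u=(x+.5)/6-.5+210,(y+.5)/6-.5+220
    return np.round(rot2(-PTH)@(ray(S,*u,z)[:2]-PT)*1000,1)
for q in((562,274),(497,225),(250,382),(310,440)): print(pp(*q,.137))
print(pp(305,495,.093),pp(222,375,.082))
def q1(x,y,z):
    u=(x+.5)/4-.5+180,(y+.5)/4-.5+170
    return np.round(rot2(-PTH)@(ray(S,*u,z)[:2]-PT)*1000,1)
print("strip/block rear",q1(342,440,.082),q1(314,462,.082),q1(423,403,.084),q1(400,418,.084))
```

```text
[66.2 57.5]
[32.4 56.8]
[ 36.  -66.9]
[ 69.1 -67.4]
[ 58.6 -59. ] [-12.4 -40.1]
strip/block rear [ 8.2 -1.6] [ 11.1 -25.2] [17.  54.2] [17.5 35.2]
```

Emit:
jog_arm(
  targets=[
    [0.6,0.3,0,0,0,0,1],
    [1.2,0.6,0,0,0,0,1],
    [1.75,0.9,0,0,0,0,1],
    [1.75,0.9,0,0,0,0,1],
  ],
)

```text
t: 7.92
tool_pos: [0.633, -0.0317, 0.1849]
orientation: [-1.358, 0.9, 0.804]
force: [-0.1, -0.4, -1.7]
opening: 0.022
```

Run:
```python
from h import *
print(robot.read_state()["force"])
c=cam("scene"); crop(c,210,220,120,100,6,"s10")
for z in (72,71,70): move(onpunch(48,-3,z),PTH)
```

```text
[-0.12755338 -0.35928267 -1.73639332]
shift cm [ 0.07 -0.07 -0.  ] turn [ 0.05  0.01 -0.04] | tcp [ 0.6334 -0.0317  0.1856] -> [ 0.6343 -0.0318  0.1852]
shift cm [ 0.16 -0.02 -0.  ] turn [ 0.05  0.01 -0.04] | tcp [ 0.6334 -0.0317  0.1856] -> [ 0.6343 -0.0318  0.1842]
shift cm [ 0.25  0.02 -0.  ] turn [ 0.05  0.01 -0.04] | tcp [ 0.6334 -0.0317  0.1856] -> [ 0.6343 -0.0318  0.1832]
```

View pics/s10.png

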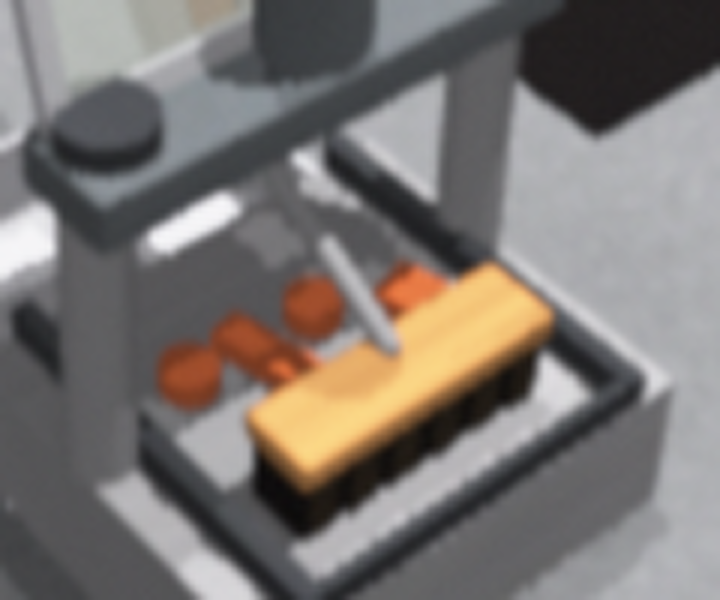

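The brush is down behind all four scraps (slug 190,375; strip 260,345; slug 313,305; block 415,285). I start the sweep.

Emit:
jog_arm(
  targets=[
    [-0.4,1.1,0,0,0,0,1],
    [-1.0,2.2,0,0,0,0,1],
    [-1.5,3.2,0,0,0,0,1],
    [-2.1,4.3,0,0,0,0,1],
    [-2.6,5.4,0,0,0,0,1],
  ],
)

```text
t: 8.6
tool_pos: [0.5732, -0.0276, 0.185]
orientation: [-1.36, 0.898, 0.802]
force: [2.4, -0.2, -0.6]
opening: 0.0217
```

Run:
```python
from h import *
print(robot.read_state()["force"])
c=cam("scene"); crop(c,190,200,120,100,6,"s11")
for x in (0,-12,-24,-36,-48,-60): move(onpunch(x,-3,71.5),PTH)
```

```text
[ 2.44439136 -0.21278913 -0.57941524]
shift cm [ 0.62 -1.29 -0.01] turn [ 0.07  0.01 -0.03] | tcp [ 0.5721 -0.0274  0.1845] -> [ 0.5864 -0.0285  0.1847]
shift cm [ 0.08 -0.22 -0.01] turn [ 0.07  0.01 -0.03] | tcp [ 0.5721 -0.0274  0.1845] -> [ 0.5744 -0.0276  0.1847]
shift cm [-0.46  0.85 -0.01] turn [ 0.07  0.01 -0.03] | tcp [ 0.5721 -0.0274  0.1845] -> [ 0.5625 -0.0268  0.1847]
shift cm [-1.01  1.92 -0.01] turn [ 0.07  0.01 -0.03] | tcp [ 0.5721 -0.0274  0.1845] -> [ 0.5505 -0.026   0.1847]
shift cm [-1.55  2.99 -0.01] turn [ 0.07  0.01 -0.03] | tcp [ 0.5721 -0.0274  0.1845] -> [ 0.5385 -0.0251  0.1847]
shift cm [-2.1   4.06 -0.  ] turn [ 0.07  0.01 -0.03] | tcp [ 0.5721 -0.0274  0.1845] -> [ 0.5265 -0.0243  0.1847]
```

View pics/s11.png

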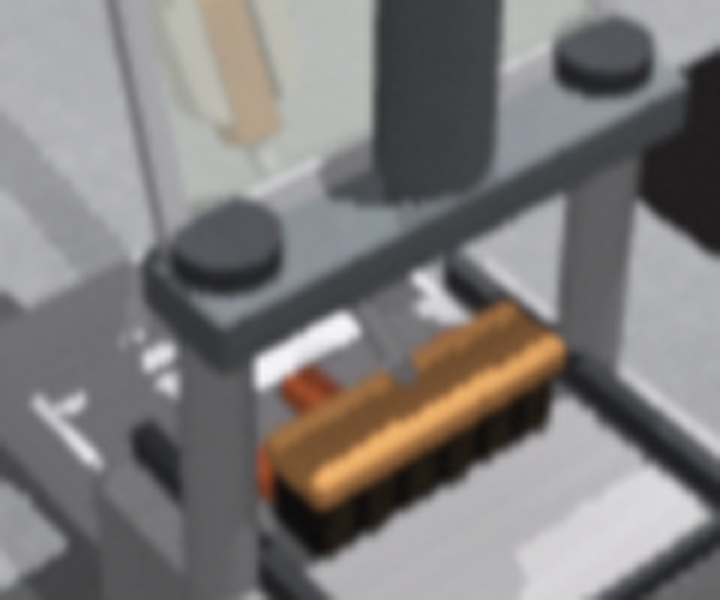

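Emit:
jog_arm(
  targets=[
    [-0.5,0.9,0,0,0,0,1],
    [-1.0,1.9,0,0,0,0,1],
    [-1.55,3.0,0,0,0,0,1],
    [-2.1,4.0,0,0,0,0,1],
    [-2.1,4.0,0,0,0,0,1],
  ],
)

```text
t: 9.28
tool_pos: [0.5268, -0.0243, 0.1854]
orientation: [-1.359, 0.898, 0.802]
force: [-0.2, -0.8, -1.4]
opening: 0.022
```

Run:
```python
from h import *
print(robot.read_state()["force"])
c=cam("scene"); crop(c,170,200,120,100,6,"s12")
for x in (-60,-70,-80,-90,-100,-110): move(onpunch(x,-3,71.5),PTH)
```

```text
[-0.17693599 -0.84916189 -1.39678917]
shift cm [0.03 0.08 0.  ] turn [0.06 0.   0.03] | tcp [ 0.5271 -0.0243  0.1854] -> [ 0.5265 -0.0243  0.1847]
shift cm [-0.42  0.97  0.  ] turn [0.06 0.   0.03] | tcp [ 0.5271 -0.0243  0.1854] -> [ 0.5166 -0.0236  0.1847]
shift cm [-0.88  1.86  0.  ] turn [0.06 0.   0.03] | tcp [ 0.5271 -0.0243  0.1854] -> [ 0.5066 -0.0229  0.1847]
shift cm [-1.33  2.75  0.  ] turn [0.06 0.   0.03] | tcp [ 0.5271 -0.0243  0.1854] -> [ 0.4966 -0.0222  0.1847]
shift cm [-1.79  3.64  0.  ] turn [0.06 0.   0.03] | tcp [ 0.5271 -0.0243  0.1854] -> [ 0.4866 -0.0215  0.1847]
shift cm [-2.24  4.53  0.01] turn [0.06 0.   0.03] | tcp [ 0.5271 -0.0243  0.1854] -> [ 0.4767 -0.0208  0.1847]
```

View pics/s12.png

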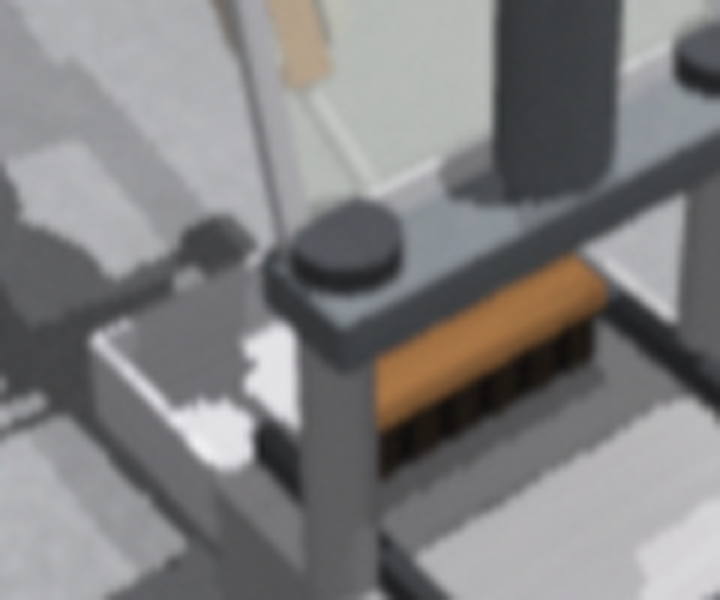

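The brush has moved clear from under the head and no scrap is left behind on the bed. I continue over the front edge.

Emit:
jog_arm(
  targets=[
    [-0.4,1.0,0,0,0,0,1],
    [-0.9,1.85,0,0,0,0,1],
    [-1.3,2.75,0,0,0,0,1],
    [-1.8,3.65,0,0,0,0,1],
    [-2.25,4.5,0,0,0,0,1],
  ],
)

```text
t: 9.95
tool_pos: [0.4768, -0.0209, 0.185]
orientation: [-1.359, 0.898, 0.803]
force: [0.5, 0.3, -1.7]
opening: 0.0221
```

Emit:
jog_arm(
  targets=[
    [-0.5,0.9,0,0,0,0,1],
    [-0.7,1.3,0,0,0,0,1],
    [-0.7,1.3,0,0,0,0,1],
    [-0.7,1.3,0,0,0,0,1],
  ],
)

```text
t: 10.45
tool_pos: [0.4624, -0.0199, 0.1854]
orientation: [-1.359, 0.898, 0.802]
force: [-0.0, -0.6, -2.0]
opening: 0.0218
```

Run:
```python
from h import *
print(robot.read_state()["force"])
c=cam("scene"); crop(c,170,200,140,120,5,"s13")
c=cam("top"); crop(c,200,125,120,120,5,"t13")
move(onpunch(-120,-3,71.5),PTH); move(onpunch(-120,-3,150),PTH)
```

```text
[-0.01905472 -0.61612097 -2.00110521]
shift cm [ 0.25 -0.37  0.01] turn [0.06 0.   0.01] | tcp [ 0.4623 -0.0199  0.1853] -> [ 0.4667 -0.0201  0.1847]
shift cm [-6.74 -3.94  0.  ] turn [0.06 0.   0.01] | tcp [ 0.4623 -0.0199  0.1853] -> [ 0.4667 -0.0201  0.2632]
```

View pics/s13.png

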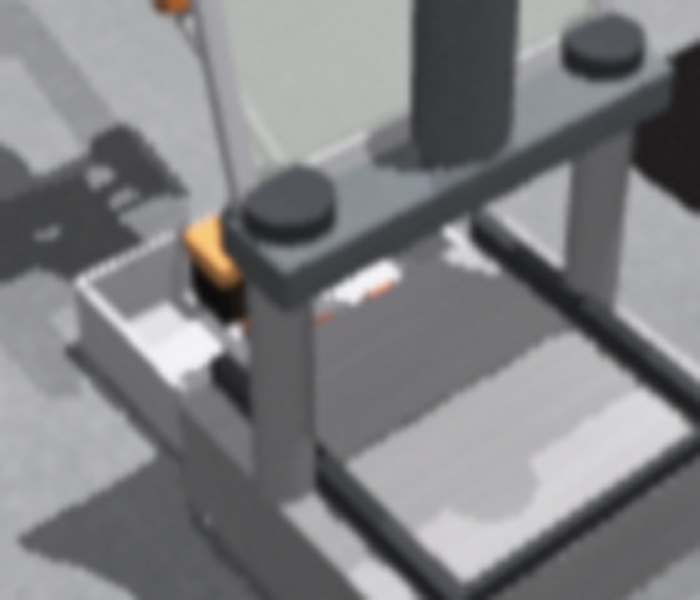

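View pics/t13.png

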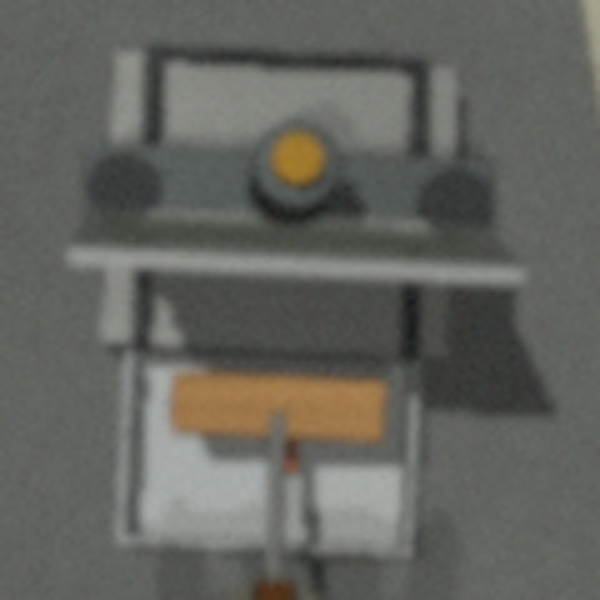

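The bed is clear and copper shows in the tray by the neck (290,460). I raise the brush to inspect.

Emit:
jog_arm(
  targets=[
    [-2,-1.0,0,0,0,0,1],
    [-4.5,-2.3,0,0,0,0,1],
    [-7.1,-3.6,0,0,0,0,1],
    [-10.5,-5,5,0,0,0,1],
    [-10.5,-5,9,0,0,0,1],
  ],
)

```text
t: 11.18
tool_pos: [0.4671, 0.0707, 0.3062]
orientation: [-1.359, 0.894, 0.796]
force: [0.7, -0.9, -2.5]
opening: 0.0217
```

Emit:
jog_arm(
  targets=[
    [0,0,6,0,0,0,1],
    [0,0,10,0,0,0,1],
    [0,0,10,0,0,0,1],
  ],
)

```text
t: 11.55
tool_pos: [0.4738, 0.1736, 0.3057]
orientation: [-1.361, 0.892, 0.801]
force: [-0.2, -0.2, -1.9]
opening: 0.0219
```

Run:
```python
from h import *
c=heads(); crop(c,200,125,120,120,5,"t14")
hsv=cv2.cvtColor(c["frame"],cv2.COLOR_RGB2HSV)[200:245,215:295]; m=cv2.inRange(hsv,(0,90,50),(14,255,255))
n,l,st,ce=cv2.connectedComponentsWithStats(m)
for k in range(1,n):
    X=ray(c,*(ce[k]+[215,200]),.012); print(st[k,4],np.round(rot2(-PTH)@(X[:2]-PT)*1000-[-148,0]))
```

```text
top: head meas-pred mm [1.  1.2 0. ] yaw meas -3.5 tool yaw -3.7 tilt 27.31 size (47.272743225097656, 14.104955673217773) pred [0.58392752 0.16658931 0.2363955 ]
47 [29. 52.]
42 [24. 15.]
64 [ 12. -10.]
42 [ 24. -45.]
```

View pics/t14.png

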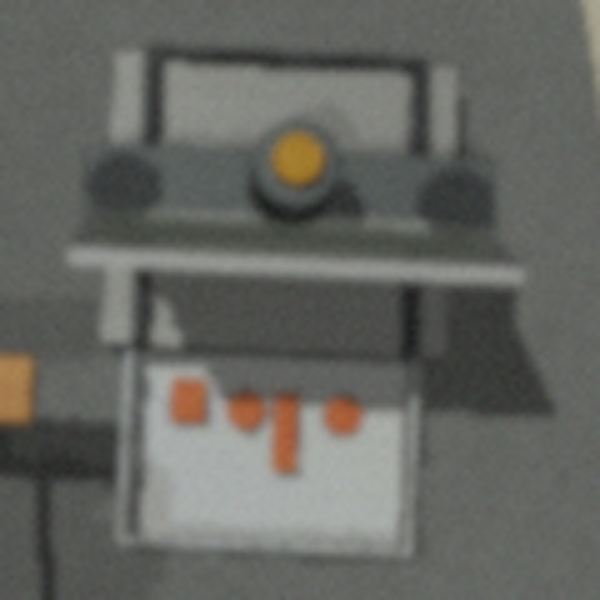

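All four scraps lie separately in the tray: block (190,400), slugs (247,410) and (343,415), strip (286,433). Now to the mat.

Run:
```python
from h import *
for z in(.12,.03): move(fromhead([.5835,.311],MTH,z),MTH,27.1)
```

```text
shift cm [ 5.96  4.26 14.67] turn [0.27 0.16 0.22] | tcp [0.4739 0.172  0.3057] -> [0.4734 0.3191 0.2333]
shift cm [13.96  8.39 14.67] turn [0.27 0.16 0.22] | tcp [0.4739 0.172  0.3057] -> [0.4734 0.3191 0.1433]
```

Emit:
jog_arm(
  targets=[
    [1,1,5,0.3,0.2,0.2,1],
    [3,2,10,0.3,0.2,0.2,1],
    [6,4.3,14.7,0.3,0.2,0.2,1],
    [6,4.3,14.7,0.3,0.2,0.2,1],
    [6,4.3,14.7,0.3,0.2,0.2,1],
  ],
)

```text
t: 12.22
tool_pos: [0.4738, 0.3182, 0.233]
orientation: [-1.357, 0.901, 0.796]
force: [-0.2, 0.6, -1.3]
opening: 0.0214
```

Run:
```python
from h import *
heads()
for z in(.03,.006): move(fromhead([.5835,.311],MTH,z),MTH,27.1)
```

```text
top: head meas-pred mm [ 0.6  2.9 -0. ] yaw meas -4.3 tool yaw -4.4 tilt 27.12 size (44.35197448730469, 12.522006034851074) pred [0.58391477 0.30975697 0.16374939]
shift cm [8.04 4.24 0.07] turn [-0.13 -0.04  0.1 ] | tcp [0.4743 0.3182 0.2342] -> [0.4734 0.3191 0.1433]
shift cm [10.18  5.34  0.07] turn [-0.13 -0.04  0.1 ] | tcp [0.4743 0.3182 0.2342] -> [0.4734 0.3191 0.1193]
```

Emit:
jog_arm(
  targets=[
    [3,1.6,0,0,0,0.1,1],
    [6,3.15,0,0,0,0.1,1],
    [8,4.2,0.05,0,0,0.1,1],
    [9.2,4.8,0.05,0,0,0.1,1],
    [10,5.25,0.05,0,0,0.1,1],
  ],
)

```text
t: 12.9
tool_pos: [0.4744, 0.3185, 0.1224]
orientation: [-1.354, 0.9, 0.795]
force: [-0.4, -0.3, -1.9]
opening: 0.0218
```

Run:
```python
from h import *
print(robot.read_state()["force"])
heads()
for z in(.006,.0045,.004): move(fromhead([.5835,.311],MTH,z),MTH,27.1)
c=cam("scene"); crop(c,260,130,120,120,5,"s15")
```

```text
[-0.3740679  -0.34138802 -1.86311997]
top: head meas-pred mm [0.3 0.9 0. ] yaw meas -4.7 tool yaw -4.2 tilt 27.2 size (40.10714340209961, 11.744404792785645) pred [0.58452664 0.31046119 0.05309846]
shift cm [0.13 0.11 0.08] turn [-0.2  -0.04  0.02] | tcp [0.4737 0.3183 0.1209] -> [0.4734 0.3191 0.1193]
shift cm [0.26 0.18 0.08] turn [-0.2  -0.04  0.02] | tcp [0.4737 0.3183 0.1209] -> [0.4734 0.3191 0.1178]
shift cm [0.31 0.2  0.08] turn [-0.2  -0.04  0.02] | tcp [0.4737 0.3183 0.1209] -> [0.4734 0.3191 0.1173]
```

View pics/s15.png

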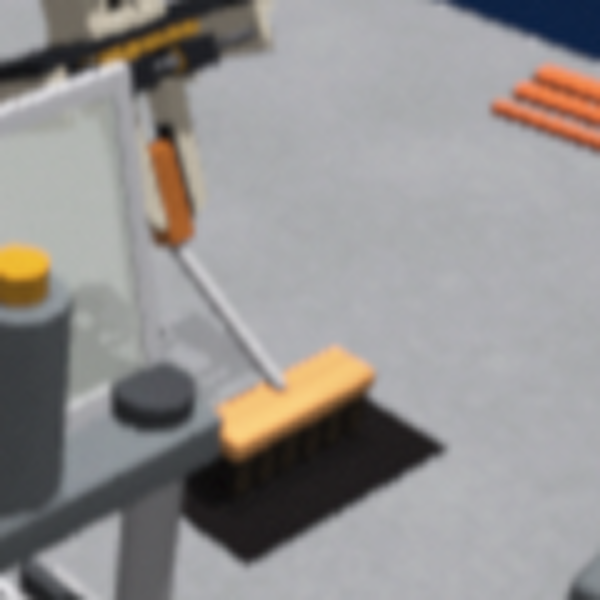

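The brush is just above the mat. I lower the last 3-4 mm and watch the force.

Emit:
jog_arm(
  targets=[
    [0.1,0.05,0,0,0,0,1],
    [0.2,0.1,0,0,0,0,1],
    [0.3,0.15,0,0,0,0,1],
    [0.3,0.15,0,0,0,0,1],
  ],
)

```text
t: 13.5
tool_pos: [0.4736, 0.3185, 0.118]
orientation: [-1.355, 0.901, 0.796]
force: [0.8, 0.4, -2.4]
opening: 0.0219
```

Run:
```python
from h import *
print(robot.read_state()["force"],robot.read_state()["wrist_torque"])
move(fromhead([.5835,.311],MTH,.004),MTH,27.1)
```

```text
[ 0.8077347   0.37089702 -2.36975339] [0.04153358 0.58712459 0.00457425]
shift cm [0.05 0.06 0.06] turn [-0.17 -0.05  0.01] | tcp [0.4736 0.3185 0.118 ] -> [0.4734 0.3191 0.1173]
```

Emit:
jog_arm(
  targets=[
    [0.1,0.05,0,0,0,0,1],
    [0.15,0.08,0,0,0,0,1],
    [0.15,0.08,0,0,0,0,1],
  ],
)

```text
t: 13.88
tool_pos: [0.4739, 0.3188, 0.1169]
orientation: [-1.355, 0.9, 0.795]
force: [-2.7, -0.9, 3.5]
opening: 0.0217
```

Run:
```python
from h import *
print(robot.read_state()["force"],robot.read_state()["wrist_torque"])
move(fromhead([.5835,.311],MTH,.004),MTH,27.1)
```

```text
[-2.68723589 -0.93583279  3.54752754] [-0.27417885  0.35833621 -0.18689044]
shift cm [-0.05  0.03  0.03] turn [-0.17 -0.02  0.06] | tcp [0.4739 0.3188 0.1169] -> [0.4734 0.3191 0.1173]
```

Contact is felt: fz rose by about 5 N. I release.

Emit:
jog_arm(
  targets=[
    [0,0,0,0,0,0,0.7],
    [0,0,0,0,0,0,0.6],
    [0,0,0,0,0,0,0.3],
    [0,0,0,0,0,0,0],
    [0,0,0,0,0,0,0],
  ],
)

```text
t: 14.5
tool_pos: [0.4738, 0.3187, 0.1169]
orientation: [-1.355, 0.9, 0.796]
force: [-0.2, 0.6, -0.6]
opening: 0.0628
```

Emit:
jog_arm(
  targets=[
    [0,0,0,0,0,0,0],
    [-3,0,0,0,0,0,0],
    [-6,0,0,0,0,0,0],
    [-10,0,0,0,0,0,0],
    [-14,0,0,0,0,0,0],
  ],
)

```text
t: 15.12
tool_pos: [0.4095, 0.3233, 0.2424]
orientation: [-1.355, 0.901, 0.795]
force: [0.1, -0.8, 0.2]
opening: 0.093
```

Emit:
jog_arm(
  targets=[
    [-2,0,0,0,0,0,0],
    [-4,0,0,0,0,0,0],
    [-4,0,0,0,0,0,0],
    [-4,0,0,0,0,0,0],
  ],
)

```text
t: 15.62
tool_pos: [0.3913, 0.3245, 0.2771]
orientation: [-1.355, 0.901, 0.796]
force: [0.0, -0.4, -0.6]
opening: 0.0931
```

Run:
```python
from h import *
print(robot.read_state()["opening"])
T=cam("top"); crop(T,100,170,100,100,6,"t16")
c=cam("scene"); crop(c,230,60,150,200,3,"s16"); cv2.imwrite("pics/full16.png",T["frame"][:,:,::-1])
h=cv2.cvtColor(T["frame"],cv2.COLOR_RGB2HSV); m=cv2.inRange(h,(8,70,110),(25,255,255)); n,l,st,ce=cv2.connectedComponentsWithStats(m)
for k in range(1,n):
    if st[k,4]>150:
        r=cv2.minAreaRect(cv2.findContours((l==k).astype(np.uint8),0,2)[0][0]); X=ray(T,*r[0],.048)
        print(X,np.round(rot2(-MTH)@(X[:2]-MT)*1000,1),r)
```

```text
0.09308862340756051
[0.58478061 0.31215228 0.048     ] [ 1.3 -0.6] ((143.91741943359375, 205.2341766357422), (40.0974235534668, 11.22537612915039), 2.726310968399048)
```

View pics/t16.png

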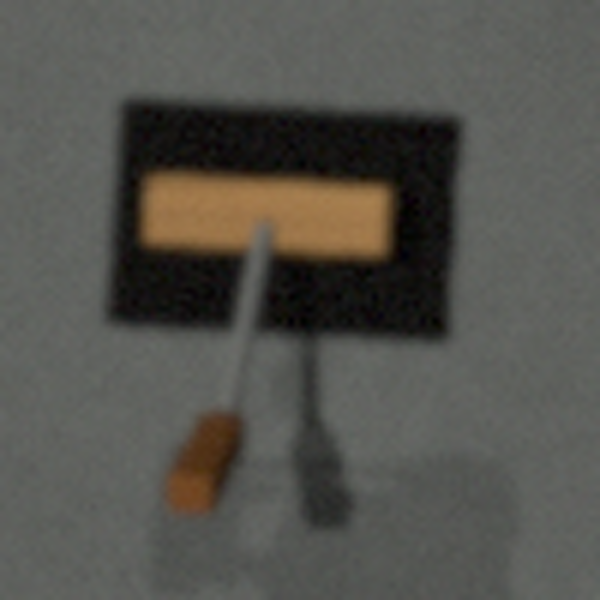

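View pics/s16.png

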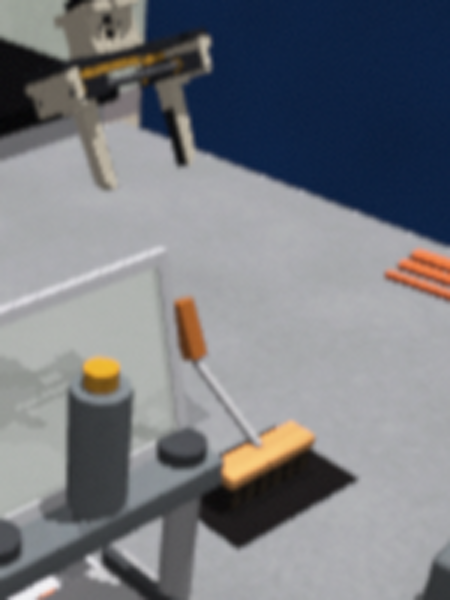

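View pics/full16.png

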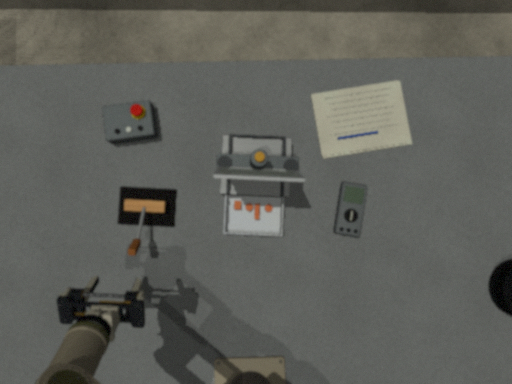

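The brush stands upright on the mat, measured about 1 mm from its centre. The scraps are in the tray at (237-268, 205-212), the meter is unmoved at (350,209), and the gripper is clear. I hand in.

```bash
python3 -c "
from plant import ticket
print(ticket.close_job())"
```

```text
the job is handed in; nothing more can be done
None
```

The job is done and handed in after about 16 s of robot time. I gripped the brush by its handle at a 27° tilt and reached in over the scraps under the head. One pull swept all four into the tray. I then set the brush back on the mat, let go and backed off.

Last checks:
- **Scraps:** all four lie apart on the tray floor. Their centres were measured at x +12 to +29 mm and y −45 to +52 mm from the tray centre, inside the limits of ±62 and ±88 mm.
- **Brush:** it stands on its bristles, with its head about 1 mm from the mat's centre. I judged upright by eye from the pictures and did not measure the angle.
- **Meter:** it sits at the same place in the top picture as at the start.
- **Gripper:** fully open and clear, with no contact force beyond sensor noise. I saw no sign of touching the punch, the guard or a scrap.

One measurement disagreed: the scene camera placed a punch corner about 5 mm off in y from the top camera. I allowed for it when lining up the brush, and it did no harm.

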